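Isolate the key cutter and lock it off

ROBOT

A 6-joint arm with a two-finger parallel gripper is mounted at the origin on the work surface. World frame = base frame: x ahead of the robot, y to its left, z up, the work surface at z = 0. Lengths are in m, angles in rad, forces in N, time in s.
With the tool pointing down it reaches from about 0.35 to 0.975 m from the base axis. Payload 4.9 kg.
Tool frame: the origin (TCP) lies on the centre line of the jaws, within the pads' length; the fingertips stand 19 mm ahead of it and the grasp point (between the pads) is the TCP; z points along the fingers, y is the line along which they close (so a half turn about z gives the same grasp; the last joint's range is limited). The gripper opens to 85 mm and grips with 20 to 120 N. Pads are 22 mm wide; open, the fingers measure 114 mm over their backs; the gripper's body (76 mm by 85 mm) begins 54 mm behind the grasp point. The pads swing forward as they close: fully open they stand 13 mm farther back than shut.
Start: joints at [1.135, 0.053, 1.613, -0, 1.476, -0.119], TCP at [0.195, 0.594, 0.25] pointing down, gripper open.
Joint ranges: [-3.01, 3.01], [-1.01, 2.22], [0.06, 2.58], [-1.02, 4.17], [0.09, 2.62], [-3.14, 3.14]. Speed limits (rad/s): [2.57, 2.57, 3.14, 3.14, 3.14, 3.14].

INTERFACE

Orientations are given as a unit quaternion [w, x, y, z].
In Python, from plant import state, grab_frame, ticket, spotter gives the robot as it stands.
- The arm moves only by the tool apply_moves, never from a script. Its argument "series" is a list of rows, each an object of numbers: "jaw": the closure, from 0 (fully open) to 1 (shut); "dx", "dy", "dz": the shift along the tool's x, y, z in mm; "turn": the turn about the tool's z in rad. A call has 1 to 5 rows; each row is the pose to reach, as a shift and turn from the pose commanded when the call began, along the tool's axes at that moment; what a row does not reach only later rows make up. A row lasts 1/12 s, in which the tool goes at most 41.7 mm and 7.16 degrees, less where a joint would pass 70% of its speed; a pose out of reach is approached as far as the arm can. A call with a gripper value outside its range is refused whole. The fingers move at their own pace and stop on an object; the grip force is fixed at half the most. Time passes only in rows, so rows that repeat a pose let the fingers close. It gives the time, the measured TCP pose, the force, the opening and the grip force at its end, in the units of the state.
- state(): the state, without advancing time (a new reading comes with each control period).
- grab_frame(name): name is "scene" or "top" or "wrist"; returns a dict with "pixels" (400x640x3 uint8, red, green, blue), "mtx" (3x3 intrinsics, pixels), "camera_from_world" (4x4, takes a point from world to camera coordinates). Camera axes: x right, y down, z forward; pixel columns grow to the right and rows downward; lengths in m; the calibration is good to about 2 mm. A picture is of the moment at which its call begins. There is no depth.
- ticket.job_done(): hands the job in; it is judged then, once.
Trained networks look in a picture, given as the dict that the camera call returned (one of the last four; its "shot" number tells which), for a name from the list of things; names that differ only in an ending like _2 or _b are one class to them, and where a whole thing is asked for, a point or a joint stands for the part that bears it (a point fixed in the world has none). Each returns a list of dicts, best first, with "conf" (0 to 1); they miss things now and then, are a little off and sometimes report something else, mostly with a low value. They report only what shows in the picture. A call takes as long as a camera call.
- spotter.outline_of(picture, target): "region" (400x640 bool, what is visible of it) and "extent" ([left, top, right, bottom] in pixels, round what is visible of it).
The state is a dict: "time": time; "joint_pos": joint angles; "joint_vel": joint speeds; "joint_efforts": joint torques, N m; "tool_pos": TCP position; "tool_rot": TCP orientation; "contact_force": force on the tool from outside, world axes, zero at the start; "ft_torque": the same for the moment, N m; "gripper_width": opening from 0.0 (shut) to 1.0 (fully open); "grasp_force": force on a finger pad.
Only numpy, scipy, OpenCV 4.12 (cv2) and the standard library are available. Lean on these libraries where they do the work, as an engineer would, in place of code of your own. Each camera call takes 0.05 s, during which the arm holds its last target. There are 200 camera calls.

TASK

Switch the key-cutting machine off at its isolator, the grey box with the tall ball-ended lever: push the lever over to its far side until you feel and see it drop sideways into the off notch and stay there by itself. The notch is hidden in the box and is not in the same spot on every box, so feel for it and never force anything on the box (20 N is plenty, 45 N damages it). Then slide the lock bar on the same box fully across its slot so the lever cannot come back, and leave the lamp switch with the short paddle and everything else on the bench alone.

Things in the scene. Friction and masses are not known exactly. Their poses are not given: they have to be found in the camera images.
- isolator: The key cutter's isolator: grey steel box 180 (its x) x 140 (its y) x 90 high on a 196 x 156 x 6 foot plate, fixed to the bench. Origin: centre of its underside, on the bench; z up. The lever leans to the box's -x when on and is thrown to its +x; the lock bar slides to its +y.
- lever_ball (a point): Centre of the black ball (34 mm diameter) at the end of the lever, a 12 mm steel rod. The lever pivots at a point on the box's centre line 20 mm above its underside; the ball's centre is 190 mm from that pivot.
- lever_throw (a joint): Throw of the lever about the box's y axis, rad: 0 = on, leaning 0.5 from upright towards the box's -x; 0.5 = upright; in the off notch it comes to rest somewhere between 0.8 and 1.12, leaning to +x (the same box keeps its value), and a solid end wall just behind the notch stops the lever. A weak spring draws an unlatched lever back to on.
- lever_side (a joint): Sideways swing of the lever about its pivot, rad: 0 = dropped towards the box's +y, in a notch; -0.055 to -0.09 = riding out of the notches on the gate's edge, the ball then 10 to 17 mm to the box's -y. A spring urges it to 0. The on notch has a sloping flank: pushing the ball towards the box's +x (some 4 to 10 N) makes it climb out by itself; in the off notch it drops back to 0.
- bar_peg (a point): Centre of the top of the upright steel peg of the lock bar: 16 mm diameter, top 133 mm above the bench and 34 mm above the flat bar (which lies on the box's lid). As built it stands at x -40, y -46 mm in the isolator's frame and moves to y -12 mm.
- lock_bar (a joint): Slide of the lock bar towards the box's +y, m: 0 = open, 0.034 = fully across, against its stop. About 3 N moves it; it stays where it is left.
- lamp_switch: The lamp switch, to be left alone: similar grey box 130 x 100 x 70 high on a 146 x 116 foot plate, fixed to the bench. Origin: centre of its underside.
- lamp_paddle (a joint): Short flat black paddle (10 x 22 mm, reaching about 115 mm above the bench) of the lamp switch, rad, 0 = as found, leaning to its box's -x.
- padlock: Brass padlock lying flat, 45 x 48 x 20 with a steel shackle reaching 54 mm to its +x; origin under the brass body's centre. Leave alone.
- cylinder: Brass lock cylinder, 60 x 17 x 33 high, long along its x; origin under its centre. Leave alone.
- screwdriver: Screwdriver lying on the bench along its x, about 200 long, 30 high; leave alone.
- tape: Yellow tape measure, 70 x 40 x 62 high; leave alone.
- oil: White bottle with orange cap, 52 diameter, 160 high; leave alone.

How it is judged:
On the way, in this order (a step that is already met when the one before it is completed fails the run):
1. the lever has dropped into its off notch (value of joint lever_throw above 0.74 rad and value of joint lever_side above -0.025 rad), for 0.2 s.
2. the lock bar is fully across, the lever still in its notch (all of step 1 and value of joint lock_bar above 0.03 m), for 0.2 s.
At the end, for the whole second after the job is handed in: The lever rests by itself in the off notch (throw over 0.74 rad, side swing within 0.025 rad of dropped) and the lock bar is across, within 4 mm of its stop (all of step 2 and velocity of joint lever_throw between -0.1 and 0.1 rad/s); the robot touches nothing.
It fails at once if the isolator, its lever or its bar was forced (over 45 N) (contact force between any of the fingers, the arm and isolator above 45 N).
It fails at once if the lamp switch's paddle was moved (over 0.15 rad) (value of joint lamp_paddle above 0.15 rad).
It fails at once if a bystander was moved more than 30 mm (distance of any of padlock, cylinder, screwdriver, tape, oil from where it was at the start of the episode above 0.03 m).
It also fails if it takes over 61 s, if anything falls off the work surface, if the arm or the gripper's body presses on something with over 40 N, if the wrist force passes 120 N, or if a joint passes its speed limit or range.

## Working session

There is one attempt and no reset: what is moved stays moved. The work goes in short steps, Python scripts to look and compute and a tool call to move; the robot and the scene stay as the last step left them, time stands still between calls to the robot, and variables do not carry over. Pictures are saved under pics/ and viewed, at most 10 in all, crops included, and the job is handed in when it is done.

Besides the shell and the picture viewer there is one more tool, called after "Emit:" as name(argument=value, ...) on one line, values as JSON. apply_moves: Moves the arm, as the interface text tells. Its arguments: {"type":"object","properties":{"series":{"type":"array","items":{"type":"object","properties":{"jaw":{"type":"number"},"dx":{"type":"number"},"dy":{"type":"number"},"dz":{"type":"number"},"turn":{"type":"number"}}}}},"required":["series"]}

```bash
mkdir -p pics; cat > h.py <<'E'
import numpy as np, cv2
from plant import state, grab_frame, ticket, spotter
def save(n,f): cv2.imwrite(f'pics/{n}.png',f['pixels'][:,:,::-1])
def P(f): return f['mtx']@f['camera_from_world'][:3]
def tri(fs,uvs):
    A=[]
    for f,(u,v) in zip(fs,uvs):
        p=P(f); A+=[u*p[2]-p[0],v*p[2]-p[1]]
    X=np.linalg.svd(np.array(A))[2][-1]; return X[:3]/X[3]
def plane(f,uv,z):
    p=P(f); M=np.c_[p[:,0],p[:,1],p[:,2]*z+p[:,3]]
    h=np.linalg.solve(M,[uv[0],uv[1],1]); return h[:2]/h[2]
def proj(f,X):
    h=P(f)@np.r_[X,1]; return h[:2]/h[2]
E
python3 - <<'E'
from h import *
np.set_printoptions(precision=4,suppress=True)
fs={n:grab_frame(n) for n in('scene','top')}
for n,f in fs.items():
    save(n+'0',f)
    for t in('isolator','lever_ball','bar_peg','lamp_switch','lamp_paddle','oil','tape'):
        r=spotter.outline_of(f,t)[:2]
        print(n,t,[(round(q['conf'],2),q['extent'],np.argwhere(q['region']).mean(0)[::-1].round(1)) for q in r])
print(state())
E
```

```text
scene isolator [(0.83, [226.4, 183.9, 315.7, 293.4], array([267.4, 246.6])), (0.18, [230.6, 188.8, 260.5, 227.7], array([243.7, 207.2]))]
scene lever_ball [(0.83, [230.5, 189.5, 262.4, 235.2], array([245.2, 209.8]))]
scene bar_peg [(0.49, [239.5, 227.3, 256.9, 242.9], array([246. , 236.3])), (0.41, [205.7, 307.1, 235.6, 344.5], array([220.6, 325.7]))]
scene lamp_switch [(0.62, [332.6, 159.2, 383.9, 204.7], array([357.4, 181.4])), (0.58, [284.2, 193.6, 306.8, 208.1], array([295.8, 199. ]))]
scene lamp_paddle [(0.62, [346.5, 158.3, 354.9, 176.0], array([350. , 165.2])), (0.59, [240.4, 228.5, 258.7, 247.2], array([245.7, 236.7]))]
scene oil [(0.71, [206.7, 307.7, 236.3, 343.9], array([220.8, 326.2])), (0.46, [331.4, 160.3, 382.6, 205.5], array([357.7, 180.9]))]
scene tape [(0.67, [372.6, 125.1, 394.5, 143.4], array([382.1, 133.1]))]
top isolator [(0.69, [345.3, 178.9, 398.2, 255.3], array([370.9, 220.3]))]
top lever_ball [(0.58, [371.2, 225.3, 387.4, 254.7], array([376.9, 240. ]))]
top bar_peg [(0.63, [190.6, 223.6, 217.0, 242.0], array([204.2, 233.1])), (0.48, [379.1, 223.3, 393.5, 231.5], array([385.4, 226.7]))]
top lamp_switch [(0.61, [241.2, 187.3, 294.6, 240.8], array([269.2, 213.5]))]
top lamp_paddle []
top oil [(0.62, [428.1, 186.4, 451.7, 203.0], array([439.9, 193.7])), (0.55, [347.3, 181.3, 397.9, 252.0], array([370.8, 220.1]))]
top tape []
{'time': 0.8, 'joint_pos': array([ 1.135 ,  0.0527,  1.6129, -0.    ,  1.476 , -0.119 ]), 'joint_vel': array([ 0.0016, -0.0002, -0.0007,  0.0023, -0.0012,  0.001 ]), 'joint_efforts': array([  0.0004, -39.3631, -37.045 ,  -0.0001,   0.0002,   0.    ]), 'tool_pos': array([0.1947, 0.5939, 0.2503]), 'tool_rot': array([0.    , 0.1577, 0.9875, 0.    ]), 'contact_force': array([ 0.5232, -0.3211, -0.8802]), 'ft_torque': array([ 0.0094, -0.0405, -0.0011]), 'grasp_force': 0.0, 'gripper_width': 0.9989967772910434}
```

```bash
python3 -c "
import cv2,numpy as np
a=cv2.imread('pics/scene0.png');b=cv2.imread('pics/top0.png')
cv2.imwrite('pics/both0.png',cv2.resize(np.vstack([a,b]),(480,600),interpolation=cv2.INTER_AREA))"
```

```text
(no output)
```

View pics/scene0.png

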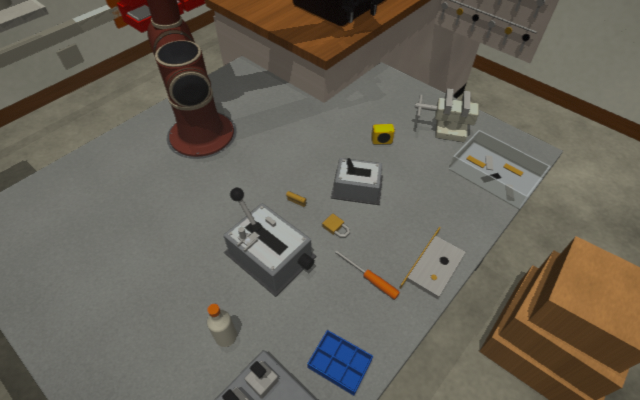

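View pics/top0.png

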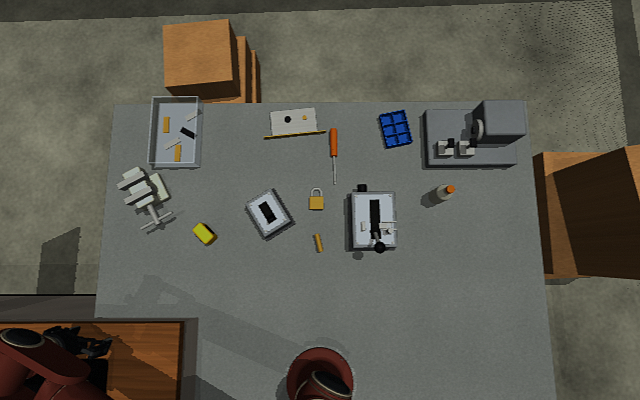

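The scene view shows the isolator at about (268,247), with its ball at (237,194) and the peg near (242,233). In the top view the box is at (372,220), the ball at (379,247) and the peg near (390,228). I'll enlarge both views.

```bash
python3 - <<'E'
from h import *
np.set_printoptions(precision=4,suppress=True)
a=cv2.imread('pics/scene0.png')[180:300,215:335];b=cv2.imread('pics/top0.png')[170:270,320:420]
cv2.imwrite('pics/crop0.png',np.hstack([cv2.resize(a,(400,400),interpolation=2),cv2.resize(b,(400,400),interpolation=2)]))
s=grab_frame('scene');t=grab_frame('top')
print('ball',tri([s,t],[(237,194.5),(379,247)]))
print('cams',[-(f['camera_from_world'][:3,:3].T@f['camera_from_world'][:3,3]) for f in(s,t)])
for uv in[(353,193),(395,192),(397,248),(353,249)]: print(plane(t,uv,.09))
E
```

```text
ball [ 0.4217 -0.1767  0.1831]
cams [array([ 1.0055, -0.5265,  0.9904]), array([ 0.4032, -0.0222,  1.2509])]
[ 0.5955 -0.1122]
[ 0.5979 -0.2473]
[ 0.4196 -0.247 ]
[ 0.4171 -0.1089]
```

View pics/crop0.png

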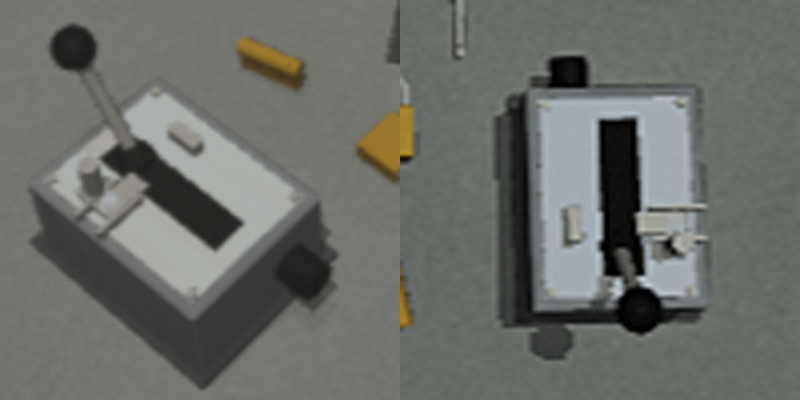

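The enlarged crop confirms it: the ball is at top px (380,247.5) and scene px (237,194). The peg top is at top px (~392.5,229.5) and scene px (242,228.6). So the box's +x is roughly world +x, with the box centre near (0.508,-0.179). Next I close the jaws, straighten the tool and travel high.

Emit:
apply_moves(series=[{"jaw": 1,"dx": -30,"dy": -27,"dz": -10,"turn": -0.11},{"jaw": 1,"dx": -60,"dy": -54,"dz": -20,"turn": -0.22},{"jaw": 1,"dx": -90,"dy": -81,"dz": -30,"turn": -0.317},{"jaw": 1,"dx": -120,"dy": -108,"dz": -40,"turn": -0.317},{"jaw": 1,"dx": -150,"dy": -135,"dz": -50,"turn": -0.317}])

```text
time: 1.32
tool_pos: [0.2956, 0.4173, 0.3008]
tool_rot: [0.0, -0.001, 1.0, 0.0]
contact_force: [0.7, 0.5, 0.2]
gripper_width: 0.299
grasp_force: 0.0
```

Emit:
apply_moves(series=[{"jaw": 1,"dx": -15,"dy": -35},{"jaw": 1,"dx": -30,"dy": -70},{"jaw": 1,"dx": -45,"dy": -105},{"jaw": 1,"dx": -60,"dy": -140},{"jaw": 1,"dx": -75,"dy": -175}])

```text
invalid input at $.series[0]: expected keys jaw, dx, dy, dz, turn
```

Emit:
apply_moves(series=[{"jaw": 1,"dx": 0,"dy": -40},{"jaw": 1,"dx": 0,"dy": -80},{"jaw": 1,"dx": 0,"dy": -120},{"jaw": 1,"dx": 0,"dy": -160},{"jaw": 1,"dx": 0,"dy": -200}])

```text
invalid input at $.series[0]: expected keys jaw, dx, dy, dz, turn
```

Emit:
apply_moves(series=[{"jaw": 1,"dx": -15,"dy": -36,"dz": 0,"turn": 0},{"jaw": 1,"dx": -30,"dy": -72,"dz": 0,"turn": 0},{"jaw": 1,"dx": -45,"dy": -108,"dz": 0,"turn": 0},{"jaw": 1,"dx": -60,"dy": -144,"dz": 0,"turn": 0},{"jaw": 1,"dx": -75,"dy": -180,"dz": 0,"turn": 0}])

```text
time: 1.73
tool_pos: [0.3705, 0.2372, 0.3006]
tool_rot: [0.001, -0.0, 1.0, 0.0]
contact_force: [1.3, 0.0, -0.2]
gripper_width: -0.001
grasp_force: 0.0
```

Emit:
apply_moves(series=[{"jaw": 1,"dx": 0,"dy": -40,"dz": 0,"turn": 0},{"jaw": 1,"dx": 0,"dy": -80,"dz": 0,"turn": 0},{"jaw": 1,"dx": 0,"dy": -120,"dz": 0,"turn": 0},{"jaw": 1,"dx": 0,"dy": -160,"dz": 0,"turn": 0},{"jaw": 1,"dx": 0,"dy": -200,"dz": 0,"turn": 0}])

```text
time: 2.15
tool_pos: [0.3698, 0.0372, 0.3006]
tool_rot: [0.001, -0.0, 1.0, -0.0]
contact_force: [0.7, 0.4, -0.4]
gripper_width: -0.003
grasp_force: 0.0
```

```bash
python3 - <<'E'
from h import *
np.set_printoptions(precision=4,suppress=True)
w=grab_frame('wrist'); save('wrist1',w)
print(state()['tool_pos'])
for n,X in dict(ball=[.419,-.177,.185],peg=[.468,-.224,.133],c=[.5075,-.179,.09]).items(): print(n,proj(w,X))
for t in('isolator','lever_ball','bar_peg'):
    print(t,[(round(q['conf'],2),q['extent']) for q in spotter.outline_of(w,t)[:2]])
np.savez('w1.npz',mtx=w['mtx'],camera_from_world=w['camera_from_world'])
E
```

```text
[0.3701 0.0305 0.3006]
ball [ 56.3494 261.0832]
peg [ 61.1804 279.7824]
c [135.9468 289.9188]
isolator [(0.67, [27.0, 192.9, 236.5, 356.8]), (0.26, [28.6, 247.3, 148.0, 289.5])]
lever_ball [(0.72, [29.3, 245.9, 147.5, 289.2])]
bar_peg [(0.94, [62.0, 273.4, 125.0, 292.1]), (0.51, [28.4, 245.1, 147.8, 287.8])]
```

View pics/wrist1.png

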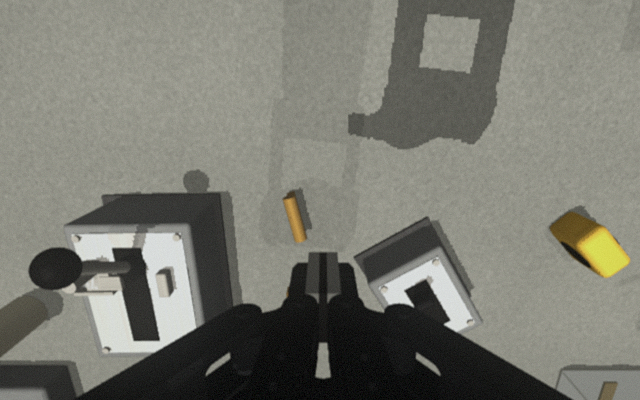

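The wrist view shows the ball at (55,269), 8 px from where I predicted it, and the lid on the left. I'll combine the three views.

```bash
python3 - <<'E'
from h import *
np.set_printoptions(precision=4,suppress=True)
s=grab_frame('scene');t=grab_frame('top');w=np.load('w1.npz')
print(tri([s,t,w],[(236.9,194.1),(379.9,247.5),(55,269)]),tri([t,w],[(379.9,247.5),(55,269)]),tri([s,w],[(236.9,194.1),(55,269)]))
X=tri([s,t,w],[(236.9,194.1),(379.9,247.5),(55,269)])
print([proj(f,X) for f in(s,t,w)])
print('peg',tri([s,t],[(242,228.6),(392.5,229.5)]))
# lid screws/corners from wrist at z .09
for uv in[(66,226),(219,194),(231,350),(105,354)]: print(plane(w,uv,.09))
E
```

```text
[ 0.4226 -0.1779  0.1873] [ 0.4217 -0.1775  0.1888] [ 0.4244 -0.1776  0.1877]
[array([236.4722, 193.9215]), array([379.4594, 246.5281]), array([ 54.1938, 266.469 ])]
peg [ 0.4772 -0.2225  0.139 ]
[ 0.4276 -0.241 ]
[ 0.3909 -0.0714]
[ 0.5933 -0.0758]
[ 0.6    -0.2338]
```

Emit:
apply_moves(series=[{"jaw": 1,"dx": 0,"dy": -40,"dz": 0,"turn": 0},{"jaw": 1,"dx": 0,"dy": -80,"dz": 0,"turn": 0},{"jaw": 1,"dx": 2,"dy": -120,"dz": 0,"turn": 0},{"jaw": 1,"dx": 4,"dy": -160,"dz": 0,"turn": 0},{"jaw": 1,"dx": 8,"dy": -200,"dz": 0,"turn": 0}])

```text
time: 2.87
tool_pos: [0.3629, -0.161, 0.3005]
tool_rot: [0.0, -0.003, 1.0, -0.0]
contact_force: [1.1, 0.5, 1.0]
gripper_width: -0.001
grasp_force: 0.0
```

Emit:
apply_moves(series=[{"jaw": 1,"dx": 0,"dy": -15,"dz": 30,"turn": 0},{"jaw": 1,"dx": 0,"dy": -15,"dz": 65,"turn": 0},{"jaw": 1,"dx": 0,"dy": -15,"dz": 95,"turn": 0},{"jaw": 1,"dx": 0,"dy": -15,"dz": 113,"turn": 0},{"jaw": 1,"dx": 0,"dy": -15,"dz": 113,"turn": 0}])

```text
time: 3.28
tool_pos: [0.3607, -0.1729, 0.182]
tool_rot: [-0.004, -0.002, 1.0, 0.003]
contact_force: [0.1, 1.4, -0.6]
gripper_width: 0.002
grasp_force: 0.0
```

Emit:
apply_moves(series=[{"jaw": 1,"dx": -8,"dy": 0,"dz": 0,"turn": 0},{"jaw": 1,"dx": -16,"dy": 0,"dz": 0,"turn": 0},{"jaw": 1,"dx": -22,"dy": 0,"dz": 0,"turn": 0},{"jaw": 1,"dx": -26,"dy": 0,"dz": 0,"turn": 0},{"jaw": 1,"dx": -28,"dy": 0,"dz": 0,"turn": 0}])

```text
time: 3.7
tool_pos: [0.3918, -0.1763, 0.1888]
tool_rot: [0.001, -0.001, 1.0, -0.001]
contact_force: [-0.2, 0.1, -1.1]
gripper_width: -0.001
grasp_force: 0.0
```

Emit:
apply_moves(series=[{"jaw": 1,"dx": 0,"dy": -4,"dz": 0,"turn": 0},{"jaw": 1,"dx": 0,"dy": -8,"dz": 0,"turn": 0},{"jaw": 1,"dx": -2,"dy": -8,"dz": 0,"turn": 0},{"jaw": 1,"dx": -4,"dy": -8,"dz": 0,"turn": 0},{"jaw": 1,"dx": -6,"dy": -8,"dz": 0,"turn": 0}])

```text
time: 4.12
tool_pos: [0.3962, -0.1843, 0.1873]
tool_rot: [-0.0, 0.0, 1.0, 0.0]
contact_force: [-1.0, -0.4, 0.3]
gripper_width: 0.0
grasp_force: 0.4
```

Emit:
apply_moves(series=[{"jaw": 1,"dx": -2,"dy": 0,"dz": 0,"turn": 0},{"jaw": 1,"dx": -4,"dy": 0,"dz": 0,"turn": 0},{"jaw": 1,"dx": -6,"dy": 0,"dz": 0,"turn": 0},{"jaw": 1,"dx": -8,"dy": 0,"dz": 0,"turn": 0},{"jaw": 1,"dx": -10,"dy": 0,"dz": 0,"turn": 0}])

```text
time: 4.53
tool_pos: [0.4053, -0.1844, 0.1874]
tool_rot: [-0.002, -0.0, 1.0, -0.0]
contact_force: [-8.7, -1.7, 4.0]
gripper_width: -0.005
grasp_force: 4.2
```

Emit:
apply_moves(series=[{"jaw": 1,"dx": -3,"dy": 0,"dz": 0,"turn": 0},{"jaw": 1,"dx": -6,"dy": 0,"dz": 0,"turn": 0},{"jaw": 1,"dx": -9,"dy": 0,"dz": 0,"turn": 0},{"jaw": 1,"dx": -12,"dy": 0,"dz": 0,"turn": 0},{"jaw": 1,"dx": -15,"dy": 0,"dz": 0,"turn": 0}])

```text
time: 4.95
tool_pos: [0.4198, -0.185, 0.1874]
tool_rot: [-0.003, 0.0, 1.0, -0.001]
contact_force: [-10.4, -3.9, 4.7]
gripper_width: 0.002
grasp_force: 5.3
```

Emit:
apply_moves(series=[{"jaw": 1,"dx": -4,"dy": 0,"dz": 0,"turn": 0},{"jaw": 1,"dx": -8,"dy": 0,"dz": 0,"turn": 0},{"jaw": 1,"dx": -12,"dy": 0,"dz": 0,"turn": 0},{"jaw": 1,"dx": -16,"dy": 0,"dz": 0,"turn": 0},{"jaw": 1,"dx": -20,"dy": 0,"dz": 0,"turn": 0}])

```text
time: 5.37
tool_pos: [0.4415, -0.1841, 0.1876]
tool_rot: [-0.0, -0.0, 1.0, 0.0]
contact_force: [-3.8, 0.6, 3.0]
gripper_width: -0.002
grasp_force: 0.0
```

```bash
python3 - <<'E'
from h import *
fs={n:grab_frame(n) for n in('scene','top')}
a=fs['scene']['pixels'][150:310,190:350,::-1];b=fs['top']['pixels'][150:280,310:440,::-1]
cv2.imwrite('pics/crop1.png',np.hstack([cv2.resize(x,(400,400),interpolation=2) for x in(a,b)]))
E
```

```text
(no output)
```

View pics/crop1.png

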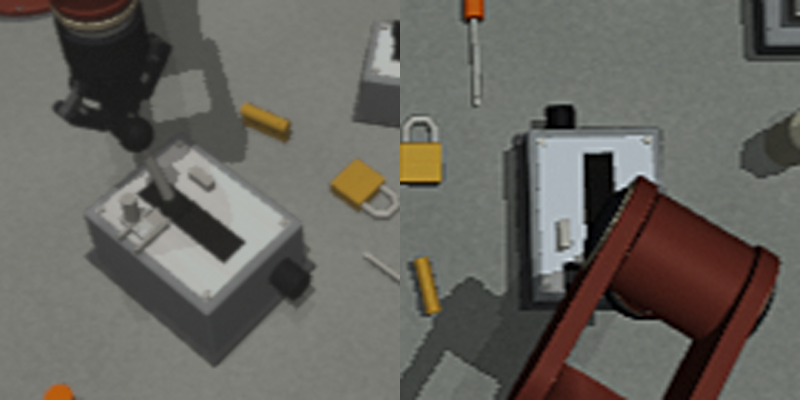

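The scene crop shows the lever out of the on notch, with the ball at crop (137,132) ahead of the fingers. The force has eased to about 4 N, so I keep pushing.

Emit:
apply_moves(series=[{"jaw": 1,"dx": -5,"dy": 0,"dz": 0,"turn": 0},{"jaw": 1,"dx": -10,"dy": 0,"dz": 0,"turn": 0},{"jaw": 1,"dx": -15,"dy": 0,"dz": 0,"turn": 0},{"jaw": 1,"dx": -20,"dy": 0,"dz": 0,"turn": 0},{"jaw": 1,"dx": -25,"dy": 0,"dz": 0,"turn": 0}])

```text
time: 5.88
tool_pos: [0.4668, -0.184, 0.1871]
tool_rot: [-0.0, -0.0, 1.0, 0.0]
contact_force: [-3.3, 0.9, 1.2]
gripper_width: -0.0
grasp_force: 0.0
```

Emit:
apply_moves(series=[{"jaw": 1,"dx": -5,"dy": 0,"dz": 0,"turn": 0},{"jaw": 1,"dx": -10,"dy": 0,"dz": 0,"turn": 0},{"jaw": 1,"dx": -15,"dy": 0,"dz": 0,"turn": 0},{"jaw": 1,"dx": -20,"dy": 0,"dz": 0,"turn": 0},{"jaw": 1,"dx": -25,"dy": 0,"dz": 0,"turn": 0}])

```text
time: 6.3
tool_pos: [0.4918, -0.1841, 0.1872]
tool_rot: [-0.0, -0.0, 1.0, 0.0]
contact_force: [-3.1, 0.5, 1.2]
gripper_width: 0.001
grasp_force: 0.0
```

Emit:
apply_moves(series=[{"jaw": 1,"dx": -4,"dy": 0,"dz": 0,"turn": 0},{"jaw": 1,"dx": -8,"dy": 0,"dz": 0,"turn": 0},{"jaw": 1,"dx": -12,"dy": 0,"dz": 0,"turn": 0},{"jaw": 1,"dx": -16,"dy": 0,"dz": 0,"turn": 0},{"jaw": 1,"dx": -20,"dy": 0,"dz": 0,"turn": 0}])

```text
time: 6.72
tool_pos: [0.5116, -0.1839, 0.1871]
tool_rot: [-0.0, -0.0, 1.0, 0.0]
contact_force: [-2.6, 1.9, -0.2]
gripper_width: -0.003
grasp_force: 0.0
```

Emit:
apply_moves(series=[{"jaw": 1,"dx": -3,"dy": 0,"dz": 0,"turn": 0},{"jaw": 1,"dx": -6,"dy": 0,"dz": 0,"turn": 0},{"jaw": 1,"dx": -9,"dy": 0,"dz": 0,"turn": 0},{"jaw": 1,"dx": -12,"dy": 0,"dz": 0,"turn": 0},{"jaw": 1,"dx": -15,"dy": 0,"dz": 0,"turn": 0}])

```text
time: 7.13
tool_pos: [0.5266, -0.1841, 0.1873]
tool_rot: [0.0, -0.0, 1.0, -0.0]
contact_force: [-3.1, 0.4, -0.0]
gripper_width: 0.0
grasp_force: 0.0
```

Emit:
apply_moves(series=[{"jaw": 1,"dx": -2,"dy": 0,"dz": 0,"turn": 0},{"jaw": 1,"dx": -4,"dy": 0,"dz": 0,"turn": 0},{"jaw": 1,"dx": -6,"dy": 0,"dz": 0,"turn": 0},{"jaw": 1,"dx": -8,"dy": 0,"dz": 0,"turn": 0},{"jaw": 1,"dx": -10,"dy": 0,"dz": 0,"turn": 0}])

```text
time: 7.55
tool_pos: [0.5366, -0.1841, 0.1874]
tool_rot: [0.0, -0.0, 1.0, -0.0]
contact_force: [-1.5, 0.8, 1.0]
gripper_width: -0.0
grasp_force: 0.0
```

Emit:
apply_moves(series=[{"jaw": 1,"dx": -1,"dy": 0,"dz": 0,"turn": 0},{"jaw": 1,"dx": -2,"dy": 0,"dz": 0,"turn": 0},{"jaw": 1,"dx": -3,"dy": 0,"dz": 0,"turn": 0},{"jaw": 1,"dx": -4,"dy": 0,"dz": 0,"turn": 0},{"jaw": 1,"dx": -6,"dy": 0,"dz": 0,"turn": 0}])

```text
time: 7.97
tool_pos: [0.5424, -0.184, 0.1873]
tool_rot: [0.0, -0.0, 1.0, 0.0]
contact_force: [-1.8, 0.8, -0.1]
gripper_width: 0.0
grasp_force: 0.5
```

Emit:
apply_moves(series=[{"jaw": 1,"dx": -1,"dy": 0,"dz": 0,"turn": 0},{"jaw": 1,"dx": -2,"dy": 0,"dz": 0,"turn": 0},{"jaw": 1,"dx": -3,"dy": 0,"dz": 0,"turn": 0},{"jaw": 1,"dx": -4,"dy": 0,"dz": 0,"turn": 0},{"jaw": 1,"dx": -5,"dy": 0,"dz": 0,"turn": 0}])

```text
time: 8.38
tool_pos: [0.5475, -0.1841, 0.1874]
tool_rot: [0.0, -0.0, 1.0, -0.0]
contact_force: [-0.5, 0.1, -0.1]
gripper_width: -0.0
grasp_force: 0.0
```

Emit:
apply_moves(series=[{"jaw": 1,"dx": -1,"dy": 0,"dz": 0,"turn": 0},{"jaw": 1,"dx": -2,"dy": 0,"dz": 0,"turn": 0},{"jaw": 1,"dx": -3,"dy": 0,"dz": 0,"turn": 0},{"jaw": 1,"dx": -4,"dy": 0,"dz": 0,"turn": 0},{"jaw": 1,"dx": -5,"dy": 0,"dz": 0,"turn": 0}])

```text
time: 8.8
tool_pos: [0.5524, -0.1841, 0.1873]
tool_rot: [0.0, -0.0, 1.0, -0.0]
contact_force: [-0.4, -0.4, -0.1]
gripper_width: -0.003
grasp_force: 0.0
```

The force fell to about 0, so either the lever latched or I lost the ball. I'll look.

```bash
python3 - <<'E'
from h import *
f=grab_frame('scene');w=grab_frame('wrist')
a=f['pixels'][150:310,190:350,::-1];b=w['pixels'][100:400,100:500,::-1]
cv2.imwrite('pics/crop2.png',np.hstack([cv2.resize(a,(400,400),interpolation=2),cv2.resize(b,(400,400),interpolation=2)]))
E
```

```text
(no output)
```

View pics/crop2.png

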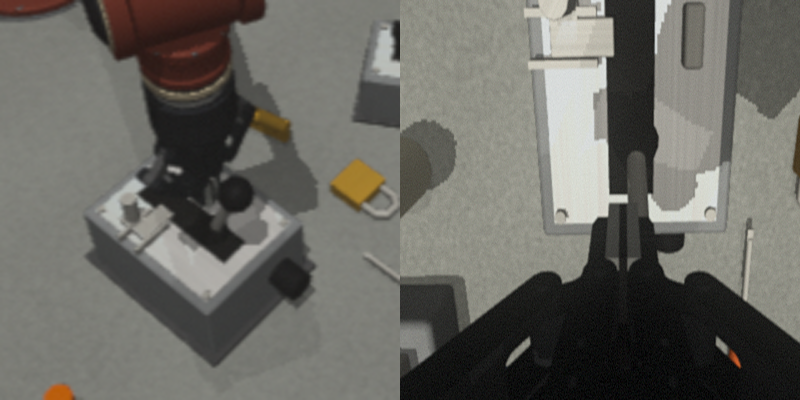

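The scene crop has the ball at (236,194), which is scene px (284.4,227.6), ahead of the fingers. In the wrist view the rod sits at the slot's +y edge. I'll fit throw and side from that pixel.

```bash
python3 - <<'E'
from h import *
f=grab_frame('scene')
from scipy.optimize import least_squares
c=np.array([.514,-.179,.02])
def ball(t,s):
    a=t-.5; return c+.19*np.array([np.sin(a)*np.cos(s),np.sin(s),np.cos(a)*np.cos(s)])
r=least_squares(lambda p:proj(f,ball(*p))-[284.4,227.6],[.8,0]); print(r.x,ball(*r.x))
print(least_squares(lambda p:proj(f,ball(*p))-[236.9,194.1],[.1,0]).x, state()['tool_pos'],state()['contact_force'])
E
```

```text
[0.8812153  0.02275305] [ 0.58467097 -0.17467729  0.19631485]
[0.00520588 0.00757159] [ 0.55237437 -0.18409126  0.18733228] [-0.01291058  0.12261254  0.07107744]
```

The lever reads throw ≈ 0.88 and side ≈ 0. The ball stands about 4 mm ahead of the fingers with no force, so it is latched. I back off, rise and go round to the peg's -y side.

Emit:
apply_moves(series=[{"jaw": 1,"dx": 15,"dy": 0,"dz": 0,"turn": 0},{"jaw": 1,"dx": 40,"dy": 0,"dz": 0,"turn": 0},{"jaw": 1,"dx": 60,"dy": 0,"dz": -20,"turn": 0},{"jaw": 1,"dx": 70,"dy": -10,"dz": -50,"turn": 0},{"jaw": 1,"dx": 78,"dy": -40,"dz": -60,"turn": 0}])

```text
time: 9.37
tool_pos: [0.4746, -0.2228, 0.2511]
tool_rot: [0.002, -0.002, 1.0, -0.001]
contact_force: [1.2, -1.1, 0.1]
gripper_width: -0.002
grasp_force: 0.0
```

Emit:
apply_moves(series=[{"jaw": 1,"dx": 0,"dy": -30,"dz": 0,"turn": 0},{"jaw": 1,"dx": 0,"dy": -60,"dz": 0,"turn": 0},{"jaw": 1,"dx": 0,"dy": -60,"dz": 0,"turn": 0},{"jaw": 1,"dx": 0,"dy": -60,"dz": 0,"turn": 0},{"jaw": 1,"dx": 0,"dy": -60,"dz": 0,"turn": 0}])

```text
time: 9.78
tool_pos: [0.4742, -0.2837, 0.247]
tool_rot: [-0.0, 0.0, 1.0, 0.0]
contact_force: [0.7, 0.1, -0.2]
gripper_width: 0.003
grasp_force: 0.0
```

```bash
python3 - <<'E'
from h import *
f=grab_frame('scene');w=grab_frame('wrist')
a=f['pixels'][150:310,190:350,::-1];b=w['pixels'][:,:,::-1]
cv2.imwrite('pics/crop3.png',np.hstack([cv2.resize(a,(300,300),interpolation=2),cv2.resize(b,(480,300),interpolation=2)]))
print(state()['tool_pos'],[proj(w,x) for x in([.474,-.2245,.133],[.585,-.176,.196])])
for t in('bar_peg','lever_ball'):
  for n,g in(('s',f),('w',w)): print(n,t,[(round(q['conf'],2),q['extent']) for q in spotter.outline_of(g,t)[:2]])
E
```

```text
[ 0.47435233 -0.28315162  0.24703504] [array([399.93557197, 204.60444954]), array([479.58451582, 389.09101704])]
s bar_peg [(0.55, [237.4, 226.8, 256.6, 246.4])]
w bar_peg [(0.94, [380.3, 178.8, 433.3, 221.6])]
s lever_ball [(0.54, [266.2, 219.8, 290.9, 247.6])]
w lever_ball [(0.75, [423.0, 253.5, 474.0, 338.9])]
```

View pics/crop3.png

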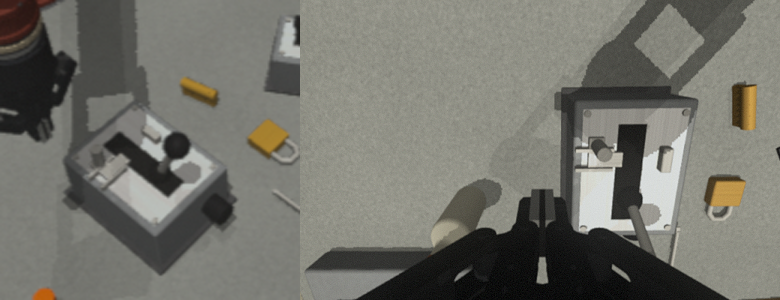

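The lever stays off by itself, with the ball at scene crop (177,144). The peg top is at wrist px (409,207), 9 px from the prediction, and the oil bottle is well clear. I descend beside the peg and push +y.

Emit:
apply_moves(series=[{"jaw": 1,"dx": 0,"dy": 0,"dz": 30,"turn": 0},{"jaw": 1,"dx": 0,"dy": 0,"dz": 60,"turn": 0},{"jaw": 1,"dx": 0,"dy": 0,"dz": 90,"turn": 0},{"jaw": 1,"dx": 0,"dy": 0,"dz": 110,"turn": 0},{"jaw": 1,"dx": 0,"dy": 0,"dz": 119,"turn": 0}])

```text
time: 10.5
tool_pos: [0.4726, -0.2822, 0.1244]
tool_rot: [-0.002, -0.0, 1.0, 0.002]
contact_force: [0.2, 0.6, 0.1]
gripper_width: -0.0
grasp_force: 0.0
```

Emit:
apply_moves(series=[{"jaw": 1,"dx": 0,"dy": 6,"dz": 0,"turn": 0},{"jaw": 1,"dx": 0,"dy": 12,"dz": 0,"turn": 0},{"jaw": 1,"dx": 0,"dy": 18,"dz": 0,"turn": 0},{"jaw": 1,"dx": 0,"dy": 24,"dz": 0,"turn": 0},{"jaw": 1,"dx": 0,"dy": 30,"dz": 0,"turn": 0}])

```text
time: 10.92
tool_pos: [0.4752, -0.2539, 0.1302]
tool_rot: [0.001, -0.0, 1.0, -0.001]
contact_force: [-0.0, 0.3, 0.1]
gripper_width: 0.003
grasp_force: 0.0
```

Emit:
apply_moves(series=[{"jaw": 1,"dx": 0,"dy": 3,"dz": 0,"turn": 0},{"jaw": 1,"dx": 0,"dy": 6,"dz": 0,"turn": 0},{"jaw": 1,"dx": 0,"dy": 9,"dz": 0,"turn": 0},{"jaw": 1,"dx": 0,"dy": 12,"dz": 0,"turn": 0},{"jaw": 1,"dx": 0,"dy": 15,"dz": 0,"turn": 0}])

```text
time: 11.33
tool_pos: [0.4744, -0.2395, 0.1285]
tool_rot: [0.0, -0.0, 1.0, -0.001]
contact_force: [0.3, -2.9, -1.1]
gripper_width: 0.001
grasp_force: 1.4
```

Emit:
apply_moves(series=[{"jaw": 1,"dx": 0,"dy": 3,"dz": 0,"turn": 0},{"jaw": 1,"dx": 0,"dy": 6,"dz": 0,"turn": 0},{"jaw": 1,"dx": 0,"dy": 9,"dz": 0,"turn": 0},{"jaw": 1,"dx": 0,"dy": 12,"dz": 0,"turn": 0},{"jaw": 1,"dx": 0,"dy": 15,"dz": 0,"turn": 0}])

```text
time: 11.75
tool_pos: [0.4742, -0.224, 0.1284]
tool_rot: [-0.0, -0.0, 1.0, -0.0]
contact_force: [-2.4, -1.9, 0.3]
gripper_width: 0.001
grasp_force: 1.4
```

Emit:
apply_moves(series=[{"jaw": 1,"dx": 0,"dy": 1,"dz": 0,"turn": 0},{"jaw": 1,"dx": 0,"dy": 2,"dz": 0,"turn": 0},{"jaw": 1,"dx": 0,"dy": 3,"dz": 0,"turn": 0},{"jaw": 1,"dx": 0,"dy": 4,"dz": 0,"turn": 0},{"jaw": 1,"dx": 0,"dy": 5,"dz": 0,"turn": 0}])

```text
time: 12.17
tool_pos: [0.4743, -0.2191, 0.1283]
tool_rot: [-0.0, -0.0, 1.0, -0.0]
contact_force: [-1.4, -2.1, 0.7]
gripper_width: -0.001
grasp_force: 1.3
```

Emit:
apply_moves(series=[{"jaw": 1,"dx": 0,"dy": 1,"dz": 0,"turn": 0},{"jaw": 1,"dx": 0,"dy": 2,"dz": 0,"turn": 0},{"jaw": 1,"dx": 0,"dy": 3,"dz": 0,"turn": 0},{"jaw": 1,"dx": 0,"dy": 4,"dz": 0,"turn": 0},{"jaw": 1,"dx": 0,"dy": 5,"dz": 0,"turn": 0}])

```text
time: 12.58
tool_pos: [0.4743, -0.214, 0.1283]
tool_rot: [-0.0, -0.0, 1.0, -0.0]
contact_force: [-1.6, -3.2, 0.9]
gripper_width: -0.001
grasp_force: 1.3
```

Emit:
apply_moves(series=[{"jaw": 1,"dx": 0,"dy": 1,"dz": 0,"turn": 0},{"jaw": 1,"dx": 0,"dy": 2,"dz": 0,"turn": 0},{"jaw": 1,"dx": 0,"dy": 2,"dz": 0,"turn": 0},{"jaw": 1,"dx": 0,"dy": 2,"dz": 0,"turn": 0}])

```text
time: 12.92
tool_pos: [0.4743, -0.2119, 0.1283]
tool_rot: [0.0, -0.0, 1.0, 0.0]
contact_force: [-0.5, -2.5, 0.9]
gripper_width: 0.002
grasp_force: 0.9
```

Still sliding at about 3 N; I keep feeling for the stop in small steps.

Emit:
apply_moves(series=[{"jaw": 1,"dx": 0,"dy": 1,"dz": 0,"turn": 0},{"jaw": 1,"dx": 0,"dy": 2,"dz": 0,"turn": 0},{"jaw": 1,"dx": 0,"dy": 2,"dz": 0,"turn": 0}])

```text
time: 13.17
tool_pos: [0.4743, -0.2102, 0.1283]
tool_rot: [0.0, -0.0, 1.0, -0.0]
contact_force: [-1.5, -3.4, -0.4]
gripper_width: -0.004
grasp_force: 1.8
```

Emit:
apply_moves(series=[{"jaw": 1,"dx": 0,"dy": 1,"dz": 0,"turn": 0},{"jaw": 1,"dx": 0,"dy": 2,"dz": 0,"turn": 0},{"jaw": 1,"dx": 0,"dy": 2,"dz": 0,"turn": 0}])

```text
time: 13.42
tool_pos: [0.4743, -0.2098, 0.1284]
tool_rot: [0.0, -0.0, 1.0, -0.002]
contact_force: [-0.3, -10.2, -1.9]
gripper_width: 0.002
grasp_force: 4.7
```

The stop is felt at 10 N, after about 34 mm of travel. I back off, rise clear and check.

Emit:
apply_moves(series=[{"jaw": 1,"dx": 0,"dy": -10,"dz": 0,"turn": 0},{"jaw": 1,"dx": 0,"dy": -40,"dz": 0,"turn": 0},{"jaw": 1,"dx": 0,"dy": -70,"dz": -20,"turn": 0},{"jaw": 1,"dx": 0,"dy": -75,"dz": -60,"turn": 0},{"jaw": 1,"dx": 0,"dy": -75,"dz": -100,"turn": 0}])

```text
time: 13.83
tool_pos: [0.4732, -0.2836, 0.2269]
tool_rot: [-0.002, 0.001, 1.0, 0.003]
contact_force: [0.7, -0.5, 1.4]
gripper_width: 0.001
grasp_force: 0.0
```

Emit:
apply_moves(series=[{"jaw": 1,"dx": 0,"dy": 0,"dz": -20,"turn": 0},{"jaw": 1,"dx": 0,"dy": 0,"dz": -20,"turn": 0},{"jaw": 1,"dx": 0,"dy": 0,"dz": -20,"turn": 0},{"jaw": 1,"dx": 0,"dy": 0,"dz": -20,"turn": 0}])

```text
time: 14.17
tool_pos: [0.4739, -0.2824, 0.2467]
tool_rot: [-0.001, -0.0, 1.0, 0.001]
contact_force: [0.4, 1.7, -1.0]
gripper_width: 0.002
grasp_force: 0.0
```

```bash
python3 - <<'E'
from h import *
f=grab_frame('scene');w=grab_frame('wrist')
a=f['pixels'][150:310,190:350,::-1];b=w['pixels'][:,:,::-1]
cv2.imwrite('pics/crop4.png',np.hstack([cv2.resize(a,(300,300),interpolation=2),cv2.resize(b,(480,300),interpolation=2)]))
print(state()['tool_pos'],state()['contact_force'],[(proj(f,x),proj(w,x)) for x in([.474,-.190,.133],[.474,-.2245,.133])])
E
```

```text
[ 0.47353417 -0.28214426  0.24567295] [-0.42570887  0.01879865 -0.05339821] [(array([249.93559588, 221.24400847]), array([443.97525077, 206.14026616])), (array([239.43382437, 229.86010672]), array([398.23210413, 206.09510926]))]
```

View pics/crop4.png

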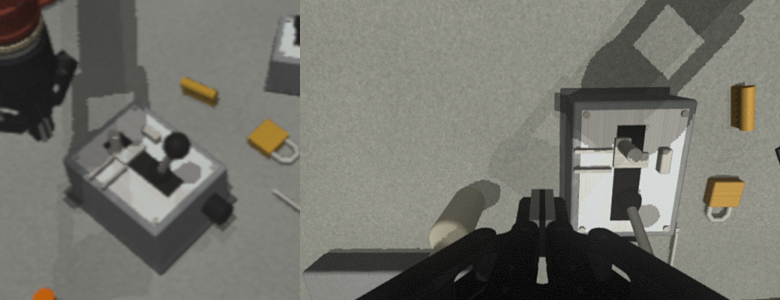

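The bar is across: the peg moved from wrist px 409 to about 451, roughly 32–34 mm, and I felt its stop. The lever still rests in the off notch and the robot touches nothing.

```bash
python3 -c "
from h import *
print(ticket.job_done())"
```

```text
the job is handed in; nothing more can be done
None
```

The isolator lever rests by itself in the off notch and the lock bar is fully across against its stop. The job was handed in at about 14 s, but no verdict came back; pushes on the box read about 11 N at most, and the lamp switch and bystanders were left alone.

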